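# Close up a duct run in the assembly jig

## Robot

A 7-joint arm with a two-finger parallel gripper is mounted at the origin on the work surface. World frame = base frame: x ahead of the robot, y to its left, z up, the work surface at z = 0. Lengths are in m, angles in degrees, forces in N, time in s.
With the tool pointing down it reaches from about 0.35 to 0.9 m from the base axis. Payload 7.2 kg.
Tool frame: the origin (TCP) lies where the fingers leave the gripper's body, on its centre line; the fingertips stand 80 mm ahead of it and the grasp point (between the pads) lies 61 mm ahead of it; z points along the fingers, x is the direction in which the jaws open and shut, and the axes are right-handed (so a half turn about z gives the same grasp; the last joint's range is limited). The gripper opens to 88 mm and grips with 3 to 60 N. Pads are 20 mm wide; open, the fingers measure 115 mm over their backs; the gripper's body (75 mm by 178 mm) begins 61 mm behind the grasp point.
Start: joints at [-3.908, 23.554, -0.728, 91.456, 0.321, 64.991, -4.71], TCP at [0.625, -0, 0.303] pointing down, gripper open.
Joint ranges: [-169.25, 169.25], [-16.82, 113.86], [-84.01, 82.57], [7.8, 145.47], [-59.2, 239.2], [7.22, 106.19], [-163.78, 163.78]. Speed limits (degrees/s): [136.94, 136.94, 172.46, 172.46, 180, 180, 180].

## Interface

Orientations are given as a 3x3 rotation matrix whose columns are the frame's x, y, z axes.
In Python, from cell import manip gives the robot as it stands.
- The arm moves only by the tool arm_command, never from a script. Its argument "steps" is one flat list of numbers, 7 for each row, row after row: the shift along the tool's x, y, z in m, then the turn, a rotation vector about the tool's x, y, z in degrees, then the finger opening in m, from 0 to 0.0878. In form: [x, y, z, ax, ay, az, jaw, x, y, z, ax, ay, az, jaw, ...]. A call has 1 to 12 rows; each row is the pose to reach, as a shift and turn from the pose commanded when the call began, along the tool's axes at that moment; what a row does not reach only later rows make up. A row lasts 1/12 s, in which the tool goes at most 41.7 mm and 7.16 degrees, less where a joint would pass 70% of its speed; a pose out of reach is approached as far as the arm can. A call with a gripper value outside its range is refused whole. The fingers move at their own pace and stop on an object; "force" is the grip in N (left out, the last holds). Time passes only in rows, so rows that repeat a pose let the fingers close. It gives the time, the measured TCP pose, the force and the opening at its end, in the units of the state.
- manip.observe(): the state, without advancing time (a new reading comes with each control period).
- manip.read_camera(name): name is "scene" or "side" or "wrist"; returns a dict with "pixels" (480x640x3 uint8, blue, green, red), "z_map" (480x640 float32, m along the optical axis (not along the pixel's ray), 0 where there is no reading), "fx", "fy", "cx", "cy" (pixels), "R" (3x3) and "t" (3): a world point X has camera coordinates R X + t. Camera axes: x right, y down, z forward; pixel columns grow to the right and rows downward; lengths in m; the calibration is good to about 2 mm. The wrist camera is an equidistant fisheye: a pixel r from the principal point sees the ray r / f radians off the axis. A picture is of the moment at which its call begins.
- manip.job_done(): hands the job in, once; it reports no verdict.
The state is a dict: "time_s": time; "joints": joint angles; "qd": joint speeds; "joint_efforts": joint torques, N m; "tool_pos": TCP position; "orientation": TCP orientation; "ft_force": force on the tool from outside, world axes, zero at the start; "ft_torque": the same for the moment, N m; "gripper_width": finger opening in m.
Only numpy, scipy, OpenCV 4.12 (cv2) and the standard library are available. Lean on these libraries where they do the work, as an engineer would, in place of code of your own. Each camera call takes 0.05 s, during which the arm holds its last target. There are 200 camera calls.

## Task

Take the bare-metal duct section that stands on its end with its black seal uppermost, lower it onto its side without letting it topple, let go of it, and take hold of it again nearer its plain end. Lay it in the blue-railed channel of the jig with the black seal towards the duct already there, slide it under the yellow bridge and press firmly, without ramming, until the seal is flush against that duct and that duct is hard against the end stop. Let go, and leave the short green duct, the hammer and the rivet jar where they are.

Things in the scene. Friction and masses are not known exactly. Their poses are not given: they have to be found in the camera images.
- section_center (a point): Centre of the loose section to fit: hollow square tube, 60 x 60 mm outside, 170 long, walls 5, bare silver metal, 0.35 kg +-30 %, with an 8 mm black seal frame (same 60 x 60 outline) on one end. z runs along the tube to the sealed end; x, y square to its sides. Starts upright, seal up, centre 85 mm over the bench, yawed up to 0.35 rad; may have swapped places with the green duct.
- seal_face (a point): Centre of the outer face of the black seal on the loose section, 85 mm from section_center along its z axis; same axes.
- neighbour_center (a point): Centre of the neighbour duct: loose hollow square tube, bare silver metal, 60 x 60 mm outside, 120 mm long, walls 5 mm, about 0.45 kg, lying in the jig's channel, 4 to 25 mm short of the end stop at the start. y runs along the tube and channel towards the end stop; z up. It slides along the channel when pushed.
- neighbour_face (a point): Centre of the neighbour duct's open end that faces the loose section's place, 60 mm from neighbour_center along -y; same axes.
- channel (a point): Point on the channel floor (8 mm over the bench), mid-channel. y runs along the channel to the end stop, x across, z up. Fixed jig: dark base, 130 mm in x, y -210 to 210. Blue rails, inner sides at x = +-32, 12 high, y -200 to 190; for y -200 to 10 flared lips, up to 21 mm over the floor and x = +-45, guide a tube lowered from above. In the closed run section_center is at y = -15, the seal at y = 70.
- bridge (a point): Middle of the underside of the yellow bridge over the channel (fixed, 84 mm over the channel floor, at y = 35 mm in the channel's axes). The beam spans y 17 to 53 mm, 14 mm thick, with a black knob 14 mm high on top; its legs stand at x = +-50 to +-62 mm. Same axes as channel. There is no room for a gripper under it; the channel is open above for y below 17 mm.
- stop_face (a point): Point on the inner face of the blue end stop across the channel, at y = 190 mm in the channel's axes and 30 mm above its floor; same axes as channel. The neighbour duct is home when its centre is 60 mm from this face.
- reducer_center (a point): Centre of a short green painted square duct without a seal, 60 x 60 x 110 mm high, standing on the bench. Not needed; to be left alone. The bench between the robot and the jig is clear for x 0.38 to 0.47, y -0.07 to 0.18 m: room to lay the section down there along the channel.
- hammer: Hammer lying flat on the bench to the robot's left, 260 mm long, 26 mm thick; origin on the bench under its middle, x along it towards the head. To be left alone.
- rivet_jar: Jar with a yellow cap, 64 mm across, 80 mm high, standing on the bench to the left; origin at the centre of its underside. To be left alone.
Things that resemble listed ones, but are neither listed nor needed, are in the scene too. What is shaped like the part that bears neighbour_center but purple is not meant.

How it is judged (in metres and radians):
On the way, in this order (a step that is already met when the one before it is completed fails the run):
1. the section has been lowered onto its side and let go (angle between section_center's own z axis and vertical between 1.5 and 1.64 rad and height (world z) of section_center below 0.045 m and contact force between the fingers and section below 0.1 N and linear speed of section below 0.02 m/s), for 0.2 s.
2. the section has been taken up again between the fingers, in its plain half, and is off the bench (contact force between the fingers and section above 2 N and height (world z) of section_center above 0.045 m and z of the grasp point in the frame of section_center below -0.005 m and distance between the grasp point and section_center below 0.11 m), for 0.1 s.
3. the section presses its seal on the neighbour with at least 5 N while the neighbour is at the end stop (contact force between section and neighbour above 5 N and y of neighbour_center in the frame of stop_face above -0.0625 m and angle between section_center's own z axis and vertical between 1.5 and 1.64 rad), for 0.2 s.
At the end, for the whole second after the job is handed in: The section lies flat in the channel, along it within 0.05 rad, its seal within 2 mm of the neighbour's end face and within 6 mm of it sideways; the neighbour is within 2.5 mm of the end stop and flat on the floor; both are at rest and let go (y of seal_face in the frame of neighbour_face between -0.002 and 0.003 m and x of seal_face in the frame of neighbour_face between -0.006 and 0.006 m and z of section_center in the frame of channel between 0.026 and 0.033 m and z of neighbour_center in the frame of channel between 0.026 and 0.033 m and y of neighbour_center in the frame of stop_face above -0.0625 m and angle between the z axis of section_center and the y axis of channel, either way round below 0.05 rad and linear speed of each of section, neighbour below 0.01 m/s); the robot touches nothing.
It fails at once if the section topples or is flung (turns faster than 7 rad/s) (angular speed of section above 7 rad/s).
It fails at once if the section is rammed against the neighbour (over 50 N) (contact force between section and neighbour above 50 N).
It fails at once if the green duct is disturbed (moved over 20 mm) (distance of reducer_center from where it was at the start of the episode above 0.02 m).
It fails at once if the hammer or the jar is disturbed (moved over 20 mm) (distance of any of hammer, rivet_jar from where it was at the start of the episode above 0.02 m).
It also fails if it takes over 72 s, if anything falls off the work surface, if the arm or the gripper's body presses on something with over 40 N, if the wrist force passes 120 N, or if a joint passes its speed limit or range.

## Working session

There is one attempt and no reset: what is moved stays moved. The work goes in short steps, Python scripts to look and compute and a tool call to move; the robot and the scene stay as the last step left them, time stands still between calls to the robot, and variables do not carry over. Pictures are saved under pics/ and viewed, about 8 in all and at most 12, crops included, and the job is handed in when it is done.

Besides the shell and the picture viewer there is one more tool, called after "Call:" by a JSON object that holds its "name" and its "arguments". arm_command: Moves the arm, as the interface text tells. Its arguments: {"type":"object","properties":{"steps":{"type":"array"},"force":{"type":"number"}},"required":["steps"]}

```bash
mkdir -p pics; ls
cat > h.py <<'E'
import numpy as np, cv2
from cell import manip
def cam(n): return manip.read_camera(n)
def pts(c):
    "world points per pixel from z_map (pinhole)"
    z=c["z_map"];v,u=np.mgrid[0:480,0:640]
    p=np.stack([(u-c["cx"])/c["fx"]*z,(v-c["cy"])/c["fy"]*z,z],-1)
    return (p-np.array(c["t"]))@np.array(c["R"])
E
python3 - <<'E'
from h import *
a=cam("scene");b=cam("side")
cv2.imwrite("pics/scene.png",a["pixels"]);cv2.imwrite("pics/side.png",b["pixels"])
for c in(a,b):print(-np.array(c["R"]).T@c["t"],c["fx"],c["z_map"].max())
print(manip.observe())
np.savez("first.npz",a=pts(a),b=pts(b),ap=a["pixels"],bp=b["pixels"],az=a["z_map"],bz=b["z_map"])
E
```

```text
pics
[ 1.00684152 -0.40881877  0.75820329] 490.6389092630025 3.8404713
[-0.01863946  0.82024023  0.77245034] 493.80713143923305 3.3959043
{'time_s': 0.1, 'joints': array([-3.90795709, 23.59558167, -0.72864612, 91.49681473,  0.32171257,
       64.99179837, -4.71103954]), 'qd': array([-0.04322959, -0.07661318, -0.07257921, -0.13353554,  0.07284944,
        0.0522429 ,  0.11786189]), 'joint_efforts': array([ 1.90722414e-03, -5.89100254e+01,  6.43606726e-01, -2.91709310e+01,
       -5.37973386e-02,  1.45046425e-02,  7.40053088e-05]), 'tool_pos': array([ 6.24669877e-01, -2.63455361e-05,  3.01908896e-01]), 'orientation': array([[ 9.99998978e-01,  1.88001917e-05, -1.42932968e-03],
       [ 1.86392989e-05, -9.99999993e-01, -1.12578436e-04],
       [-1.42933179e-03,  1.12551680e-04, -9.99998972e-01]]), 'ft_force': array([ 0.10141736,  0.04145086, -0.05233353]), 'ft_torque': array([-0.01169225,  0.05772414, -0.03441265]), 'gripper_width': 0.08813083825991601}
```

View pics/scene.png

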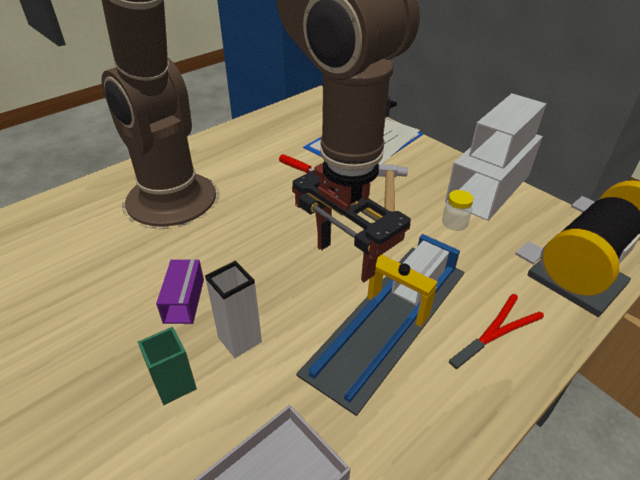

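View pics/side.png

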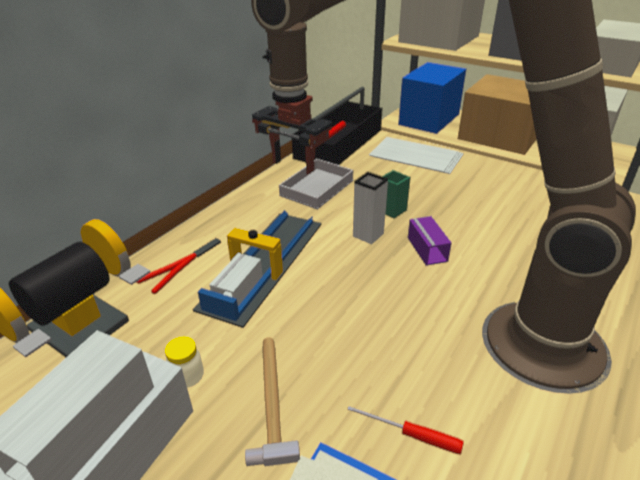

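The scene view shows the section with its black seal at (232,280), green duct at (165,365), purple decoy at (180,290), jig with yellow bridge at (405,285), and the neighbour behind it at (420,275). The side view agrees: section at (370,207), neighbour at (236,275).

```bash
cat > m1.py <<'E'
from h import *
d=np.load("first.npz")
def rect(P,name):
    P=np.asarray(P);r=cv2.minAreaRect(P[:,:2].astype(np.float32));print(name,len(P),"c",np.round(r[0],4),"wh",np.round(r[1],4),"ang",round(r[2],2),"z",np.round(np.percentile(P[:,2],[5,50,95]),4))
for k in"ab":
    P=d[k];im=d[k+"p"];h=cv2.cvtColor(im,cv2.COLOR_BGR2HSV);Z=P[...,2];ok=d[k+"z"]>0
    near=ok&(P[...,0]>.3)&(P[...,0]<.9)&(np.abs(P[...,1])<.5)
    roi=np.zeros(Z.shape,bool)
    if k=="a": roi[255:360,200:268]=1
    else: roi[165:250,350:392]=1
    rect(P[near&roi&(abs(Z-.17)<.006)],k+" section top")
    g=near&(h[...,0]>65)&(h[...,0]<90)&(h[...,1]>90)
    rect(P[g&(abs(Z-.11)<.006)],k+" green top")
    bl=near&(h[...,0]>100)&(h[...,0]<125)&(h[...,1]>120)
    r2=np.zeros(Z.shape,bool)
    if k=="a": r2[230:410,295:470]=1
    else: r2[205:325,190:325]=1
    rect(P[bl&r2],k+" blue")
    ye=near&r2&(h[...,0]>18)&(h[...,0]<32)&(h[...,1]>170)
    rect(P[ye&(Z>.1)&(Z<.112)],k+" bridge top")
    gr=near&r2&(h[...,1]<40)&(abs(Z-.068)<.005)
    rect(P[gr],k+" neighbour top")
    dk=near&r2&(h[...,2]<90)&(abs(Z-.008)<.005)
    rect(P[dk],k+" base")
E
python3 m1.py
```

```text
a section top 474 c [ 0.486 -0.133] wh [0.0613 0.0628] ang 86.81 z [0.1646 0.1685 0.1705]
a green top 457 c [ 0.4881 -0.2742] wh [0.0587 0.062 ] ang 78.89 z [0.1048 0.1086 0.1107]
a blue 2548 c [0.6396 0.1148] wh [0.0947 0.4058] ang 10.51 z [0.0116 0.0216 0.0609]
a bridge top 846 c [0.6379 0.146 ] wh [0.1209 0.0406] ang 11.51 z [0.1016 0.1048 0.107 ]
a neighbour top 894 c [0.6195 0.2568] wh [0.0779 0.1144] ang 10.12 z [0.0647 0.067  0.0691]
a base 6689 c [0.6932 0.1212] wh [0.2315 0.4202] ang 10.47 z [0.0049 0.0071 0.0097]
b section top 220 c [ 0.4859 -0.1292] wh [0.0645 0.0617] ang 86.2 z [0.1646 0.169  0.1718]
b green top 89 c [ 0.4858 -0.2692] wh [0.0585 0.0623] ang 75.23 z [0.1043 0.1083 0.1118]
b blue 1591 c [0.64   0.1213] wh [0.0909 0.404 ] ang 10.87 z [0.0129 0.0242 0.0631]
b bridge top 505 c [0.6341 0.1508] wh [0.1235 0.0391] ang 11.46 z [0.1014 0.1057 0.1083]
b neighbour top 1014 c [0.6184 0.2383] wh [0.0633 0.1364] ang 11.83 z [0.0653 0.0681 0.0703]
b base 1991 c [0.6962 0.0878] wh [0.2279 0.4996] ang 10.82 z [0.0053 0.0082 0.0116]
```

```bash
cat >> h.py <<'E'
from scipy.spatial.transform import Rotation as Ro
def Rt(yaw,tilt):
    "tool pointing down, jaw axis at world yaw, then tilted so fingers point towards the tool's -y (world +y)"
    return Ro.from_euler('z',yaw,degrees=True)*Ro.from_matrix(np.diag([1.,-1,-1]))*Ro.from_euler('x',tilt,degrees=True)
def plan(grasp,yaw,tilt,s=None):
    s=s or manip.observe();R0=Ro.from_matrix(s["orientation"]);R=Rt(yaw,tilt)
    tcp=np.array(grasp)-.061*R.as_matrix()[:,2]
    print("shift",np.round(R0.inv().apply(tcp-s["tool_pos"]),4),"turn",np.round((R0.inv()*R).as_rotvec(degrees=True),2),"dist",round(np.linalg.norm(tcp-s["tool_pos"]),3))
def st():
    s=manip.observe();R=s["orientation"];e=(Rt(0,0).inv()*Ro.from_matrix(R)).as_euler('ZXY',degrees=True)
    print("t",round(s["time_s"],2),"grasp",np.round(s["tool_pos"]+.061*R[:,2],4),"yaw,tilt,roll",np.round([-e[0],e[1],e[2]],2),"F",np.round(s["ft_force"],1),"w",round(s["gripper_width"],4),"q",np.round(s["joints"],1))
E
python3 - <<'E'
from h import *
st();z=Rt(-3.5,55).as_matrix()[:,2];print(z)
G=np.array([.486,-.143,.105]);plan(G-.1*z+[0,0,.1],-3.5,55)
E
```

```text
t 0.1 grasp [ 0.6246 -0.      0.2409] yaw,tilt,roll [ 0.   -0.01 -0.08] F [ 0.1  0.  -0.1] w 0.0881 q [-3.9 23.6 -0.7 91.5  0.3 65.  -4.7]
[ 0.05000804  0.81762416 -0.57357644]
shift [-0.1467  0.2746  0.0048] turn [54.99  1.76  3.19] dist 0.311
```

Call:
{"name": "arm_command", "arguments": {"steps": [-0.02,0.04,0,8,0.3,0.5,0.0878,-0.045,0.08,0,15,0.5,0.9,0.0878,-0.06,0.12,0,22,0.7,1.3,0.0878,-0.08,0.16,0,29,0.9,1.7,0.0878,-0.1,0.2,0,36,1.2,2.1,0.0878,-0.12,0.24,0.003,43,1.4,2.5,0.0878,-0.147,0.275,0.005,50,1.6,2.9,0.0878,-0.147,0.275,0.005,55,1.8,3.2,0.0878,-0.147,0.275,0.005,55,1.8,3.2,0.0878,-0.147,0.275,0.005,55,1.8,3.2,0.0878,-0.147,0.275,0.005,55,1.8,3.2,0.0878,-0.147,0.275,0.005,55,1.8,3.2,0.0878]}}

```text
time_s: 1.1
tool_pos: [0.4791, -0.2731, 0.2984]
orientation: [[0.998, -0.031, 0.05], [-0.058, -0.573, 0.818], [0.003, -0.819, -0.574]]
ft_force: [0.1, 0.6, 1.3]
gripper_width: 0.0875
```

Run:
```python
from h import *
st()
z=Rt(-3.5,55).as_matrix()[:,2]
G=np.array([.486,-.143,.105]);plan(G-.1*z,-3.5,55);plan(G,-3.5,55)
for n in("scene","side"):cv2.imwrite(f"pics/{n}1.png",cam(n)["pixels"])
cv2.imwrite("pics/both1.png",np.hstack([cv2.resize(cv2.imread(f"pics/{n}1.png"),(400,300)) for n in("scene","side")]))
```

```text
t 1.1 grasp [ 0.4821 -0.2233  0.2634] yaw,tilt,roll [-3.06 54.99  0.35] F [0.1 0.6 1.3] w 0.0875 q [ 45.5  35.8  -3.6  89.  -38.   94.8  49.4]
shift [-0.0014  0.0836  0.0567] turn [0.01 0.01 0.25] dist 0.101
shift [-0.0014  0.0836  0.1567] turn [0.01 0.01 0.25] dist 0.178
```

View pics/both1.png

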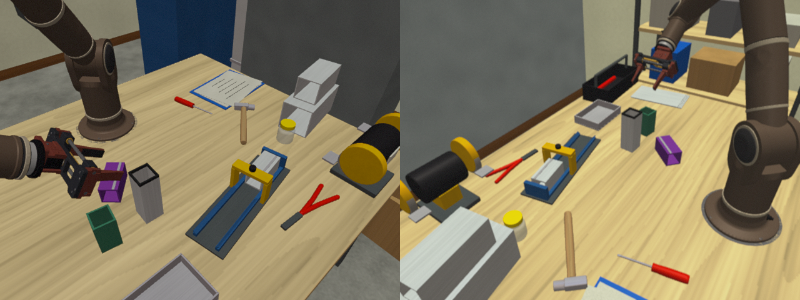

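The tilted pose is reached, everything undisturbed; the section stands at (147,192)/(631,128) in the montage. I now go down, then in along the fingers.

Call:
{"name": "arm_command", "arguments": {"steps": [-0.001,0.028,0.019,0,0,0.2,0.0878,-0.001,0.056,0.038,0,0,0.2,0.0878,-0.001,0.084,0.057,0,0,0.2,0.0878,-0.001,0.084,0.057,0,0,0.2,0.0878,-0.001,0.084,0.075,0,0,0.2,0.0878,-0.001,0.084,0.095,0,0,0.2,0.0878,-0.001,0.084,0.115,0,0,0.2,0.0878,-0.001,0.084,0.13,0,0,0.2,0.0878,-0.001,0.084,0.145,0,0,0.2,0.0878,-0.001,0.084,0.157,0,0,0.2,0.0878,-0.001,0.084,0.157,0,0,0.2,0.0878,-0.001,0.084,0.157,0,0,0.2,0.0878]}}

```text
time_s: 2.2
tool_pos: [0.4828, -0.1942, 0.14]
orientation: [[0.998, -0.036, 0.051], [-0.062, -0.572, 0.818], [0.0, -0.819, -0.573]]
ft_force: [-0.3, -0.0, 0.8]
gripper_width: 0.0877
```

Run:
```python
from h import *
st();plan([.486,-.143,.105],-3.5,55)
c=cam("scene");np.savez("s2.npz",p=pts(c),im=c["pixels"])
cv2.imwrite("pics/s2.png",cv2.resize(c["pixels"][180:440,20:340],None,fx=2,fy=2))
```

```text
t 2.2 grasp [ 0.4859 -0.1443  0.105 ] yaw,tilt,roll [-3.560e+00  5.501e+01  1.000e-02] F [-0.3 -0.   0.8] w 0.0877 q [ 41.9  43.8  -6.  100.8 -40.9  76.1  58. ]
shift [ 0.     -0.0008  0.0011] turn [-0.01 -0.05 -0.03] dist 0.001
```

View pics/s2.png

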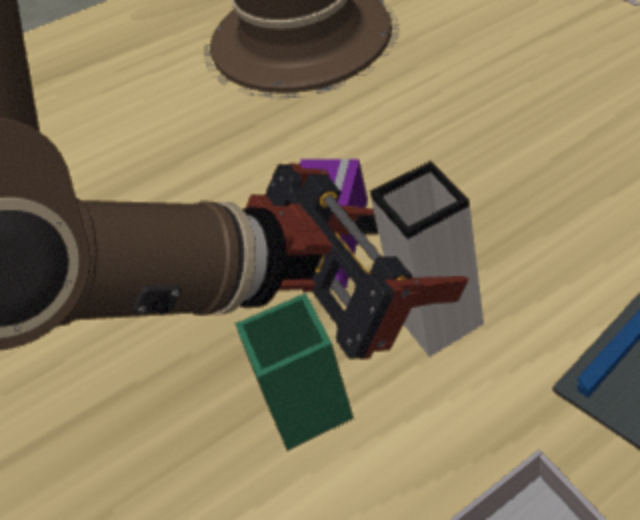

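Fingers straddle the section (seal at (420,195) in the crop), the green duct (300,370) is clear. Close with 40 N, then lift 20 mm.

Call:
{"name": "arm_command", "arguments": {"steps": [0,0,0,0,0,0,0.07,0,0,0,0,0,0,0.06,0,0,0,0,0,0,0.05,0,0,0,0,0,0,0.05,0,0,0,0,0,0,0.05,0,0,0,0,0,0,0.05,0,0,0,0,0,0,0.05,0,0,0,0,0,0,0.05], "force": 40}}

```text
time_s: 2.92
tool_pos: [0.4822, -0.1949, 0.1389]
orientation: [[0.998, -0.037, 0.052], [-0.064, -0.572, 0.818], [-0.001, -0.819, -0.573]]
ft_force: [-0.6, -1.7, 2.0]
gripper_width: 0.0599
```

Call:
{"name": "arm_command", "arguments": {"steps": [0,-0.004,-0.003,0,0,0,0.05,0,-0.008,-0.006,0,0,0,0.05,0,-0.013,-0.009,0,0,0,0.05,0,-0.018,-0.013,0,0,0,0.05,0,-0.025,-0.017,0,0,0,0.05,0,-0.025,-0.017,0,0,0,0.05]}}

```text
time_s: 3.42
tool_pos: [0.4829, -0.1943, 0.1709]
orientation: [[0.998, -0.035, 0.053], [-0.063, -0.573, 0.817], [0.001, -0.819, -0.574]]
ft_force: [0.2, 0.9, -2.6]
gripper_width: 0.0598
```

Run:
```python
from h import *
st()
G=[.48,-.09,.13]
for t in (10,-35):plan(G,-3.5,t)
for t in (-35,):plan([.48,-.07,.13],0,t)
```

```text
t 3.42 grasp [ 0.4861 -0.1445  0.1359] yaw,tilt,roll [-3.54 54.98  0.12] F [ 0.2  0.9 -2.6] w 0.0598 q [ 41.9  41.1  -6.  100.6 -40.8  78.3  56.1]
shift [-0.0094 -0.0693  0.0654] turn [-44.98  -0.13  -0.08] dist 0.096
shift [-0.0095 -0.0872  0.1085] turn [-89.98  -0.1   -0.13] dist 0.14
shift [-0.0129 -0.0986  0.1248] turn [-89.94  -0.77  -3.96] dist 0.16
```

Run:
```python
from h import *
for t,G in ((40,[.485,-.12,.14]),(25,[.483,-.095,.14]),(10,[.48,-.07,.14]),(-5,[.48,-.05,.14]),(-20,[.48,-.05,.14]),(-35,[.48,-.05,.14])):plan(G,-3.5,t)
```

```text
shift [-0.0025 -0.0331  0.0196] turn [-14.98  -0.14  -0.04] dist 0.039
shift [-0.0061 -0.0621  0.046 ] turn [-29.98  -0.14  -0.06] dist 0.078
shift [-0.0107 -0.0889  0.076 ] turn [-44.98  -0.13  -0.08] dist 0.117
shift [-0.012  -0.1101  0.105 ] turn [-59.98  -0.12  -0.1 ] dist 0.153
shift [-0.012  -0.1162  0.1197] turn [-74.98  -0.11  -0.11] dist 0.167
shift [-0.0121 -0.1183  0.1355] turn [-89.98  -0.1   -0.13] dist 0.18
```

Call:
{"name": "arm_command", "arguments": {"steps": [-0.001,-0.016,0.01,-7,0,0,0.05,-0.002,-0.033,0.02,-15,0,0,0.05,-0.004,-0.048,0.033,-22,0,0,0.05,-0.006,-0.062,0.046,-29,0,0,0.05,-0.008,-0.075,0.061,-36,0,0,0.05,-0.01,-0.087,0.074,-43,0,0,0.05,-0.011,-0.098,0.088,-50,0,0,0.05,-0.012,-0.109,0.102,-57,0,0,0.05,-0.012,-0.113,0.111,-64,0,0,0.05,-0.012,-0.115,0.116,-71,0,0,0.05,-0.012,-0.117,0.122,-78,0,0,0.05,-0.012,-0.117,0.127,-83,0,0,0.05]}}

```text
time_s: 4.42
tool_pos: [0.4817, -0.021, 0.1934]
orientation: [[0.998, -0.056, -0.026], [-0.062, -0.879, -0.472], [0.003, 0.473, -0.881]]
ft_force: [-1.2, 0.7, -3.5]
gripper_width: 0.0597
```

Run:
```python
from h import *
st();plan([.48,-.05,.10],-3.5,-35)
c=cam("scene");cv2.imwrite("pics/s3.png",c["pixels"])
```

```text
t 4.42 grasp [ 0.4801 -0.0498  0.1396] yaw,tilt,roll [ -3.66 -28.24   0.23] F [-1.2  0.7 -3.5] w 0.0597 q [-27.9  22.2  11.9 117.3  27.5  54.4 -38.9]
shift [-0.0001 -0.0258  0.0354] turn [-6.76 -0.14 -0.15] dist 0.044
```

View pics/s3.png

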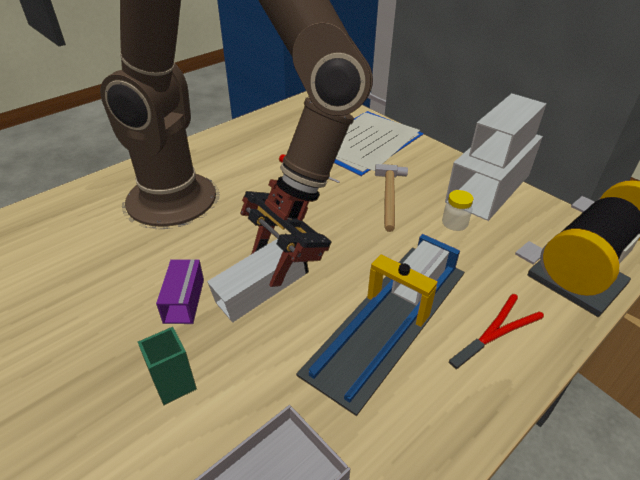

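The tube is nearly level in the fingers (plain end at (230,300)), clear of the purple and green ducts. Finish the turn, come down to about 20 mm above the bench, and measure its level.

Call:
{"name": "arm_command", "arguments": {"steps": [0,-0.01,0.012,-3.5,0,0,0.05,0,-0.02,0.024,-7,0,0,0.05,0,-0.03,0.038,-7,0,0,0.05,0,-0.04,0.055,-7,0,0,0.05,0,-0.044,0.064,-7,0,0,0.05,0,-0.044,0.064,-7,0,0,0.05,0,-0.044,0.064,-7,0,0,0.05]}}

```text
time_s: 5.05
tool_pos: [0.4814, -0.0146, 0.1151]
orientation: [[0.998, -0.052, -0.039], [-0.065, -0.818, -0.572], [-0.002, 0.573, -0.82]]
ft_force: [0.3, 0.5, -3.6]
gripper_width: 0.0596
```

```bash
cat > lvl.py <<'E'
from h import *
st()
def fit(Q):
    c=np.median(Q,0)
    for _ in range(5):
        n=np.linalg.svd(Q-c,full_matrices=0)[2][2];d=(Q-c)@n;Q=Q[abs(d)<.004];c=Q.mean(0)
    return n*np.sign(n[2]),c,len(Q)
c=cam("scene");P=pts(c);h=cv2.cvtColor(c["pixels"],cv2.COLOR_BGR2HSV)
m=(c["z_map"]>0)&(h[...,1]<40)&(h[...,2]>100)&(abs(P[...,0]-.48)<.05)&(P[...,1]>-.17)&(P[...,1]<.0)&(P[...,2]>.01)&(P[...,2]<.12)
Q=P[m];print(len(Q),np.percentile(Q[:,2],[2,50,98]))
T=Q[(abs(Q[:,0]-.475)<.025)&(Q[:,2]>np.percentile(Q[:,2],60))]
n,cc,k=fit(T);print("top normal",np.round(n,3),"at",np.round(cc,4),k,"pitch deg",np.degrees(np.arctan2(n[1],n[2])))
E
python3 lvl.py
```

```text
t 5.05 grasp [ 0.4791 -0.0495  0.0651] yaw,tilt,roll [ -3.65 -34.95  -0.15] F [ 0.3  0.5 -3.6] w 0.0596 q [-32.1  32.8  13.2 118.5  32.9  49.7 -49.8]
2525 [0.02331989 0.07929934 0.08216548]
top normal [-0. -0.  1.] at [ 0.4742 -0.087   0.0807] 876 pitch deg -0.01614654397499357
```

Call:
{"name": "arm_command", "arguments": {"steps": [0,-0.003,0.004,0,0,0,0.05,0,-0.006,0.008,0,0,0,0.05,0,-0.008,0.0115,0,0,0,0.05,0,-0.0095,0.0135,0,0,0,0.05,0,-0.0105,0.015,0,0,0,0.05,0,-0.011,0.016,0,0,0,0.05,0,-0.0115,0.0165,0,0,0,0.05,0,-0.0115,0.0165,0,0,0,0.05]}}

```text
time_s: 5.77
tool_pos: [0.4817, -0.0139, 0.0947]
orientation: [[0.998, -0.051, -0.037], [-0.063, -0.818, -0.572], [-0.001, 0.573, -0.819]]
ft_force: [0.0, 0.7, -2.3]
gripper_width: 0.0596
```

```bash
python3 lvl.py
```

```text
t 5.77 grasp [ 0.4794 -0.0488  0.0448] yaw,tilt,roll [ -3.6  -34.98  -0.07] F [ 0.   0.7 -2.3] w 0.0596 q [-32.2  35.1  13.3 118.8  33.5  47.5 -51.3]
2343 [0.01265751 0.05906684 0.06187976]
top normal [0.002 0.001 1.   ] at [ 0.4743 -0.0843  0.0604] 795 pitch deg 0.03440201614328864
```

Call:
{"name": "arm_command", "arguments": {"steps": [0,-0.0004,0.0006,0,0,0,0.05,0,-0.0004,0.0006,0,0,0,0.06,0,-0.0004,0.0006,0,0,0,0.07,0,-0.0004,0.0006,0,0,0,0.0878,0,-0.0004,0.0006,0,0,0,0.0878,0,-0.0004,0.0006,0,0,0,0.0878,0,-0.0004,0.0006,0,0,0,0.0878,0,-0.0004,0.0006,0,0,0,0.0878,0,-0.0004,0.0006,0,0,0,0.0878]}}

```text
time_s: 6.57
tool_pos: [0.4817, -0.014, 0.0941]
orientation: [[0.998, -0.052, -0.037], [-0.064, -0.818, -0.572], [-0.001, 0.573, -0.819]]
ft_force: [-0.3, -0.2, 0.2]
gripper_width: 0.0876
```

Call:
{"name": "arm_command", "arguments": {"steps": [0,0,-0.01,0,0,0,0.0878,0,0,-0.025,0,0,0,0.0878,0,0,-0.05,0,0,0,0.0878,0,0,-0.08,0,0,0,0.0878,0,0,-0.11,0,0,0,0.0878,0,0,-0.13,0,0,0,0.0878,0,0,-0.13,7,0,0,0.0878,0,0,-0.13,14,0,0,0.0878,0,0,-0.13,21,0,0,0.0878,0,0,-0.13,28,0,0,0.0878,0,0,-0.13,35,0,0,0.0878,0,0,-0.13,35,0,0,0.0878]}}

```text
time_s: 7.57
tool_pos: [0.4869, 0.0562, 0.2022]
orientation: [[0.997, -0.071, 0.002], [-0.071, -0.997, 0.006], [0.001, -0.006, -1.0]]
ft_force: [-0.7, -0.6, -0.4]
gripper_width: 0.0882
```

```bash
cat > m2.py <<'E'
from h import *
import sys;from m1 import rect
st()
for n in("scene","side"):
    c=cam(n);P=pts(c);h=cv2.cvtColor(c["pixels"],cv2.COLOR_BGR2HSV);Z=P[...,2];ok=c["z_map"]>0
    near=ok&(P[...,0]>.36)&(P[...,0]<.55)&(P[...,1]>-.19)&(P[...,1]<.15)
    rect(P[near&(abs(Z-.06)<.006)&(h[...,1]<60)],n+" section top")
    b=near&(abs(Z-.06)<.008)&(h[...,2]<70)
    if b.sum()>5:rect(P[b],n+" seal top")
    j=ok&(P[...,0]>.53)&(P[...,0]<.76)&(P[...,1]>-.15)&(P[...,1]<.36)
    ye=j&(h[...,0]>18)&(h[...,0]<32)&(h[...,1]>170)&(Z>.1)&(Z<.112)
    if ye.sum()>5:rect(P[ye],n+" bridge top")
    bl=j&(h[...,0]>100)&(h[...,0]<125)&(h[...,1]>120)
    rect(P[bl],n+" blue")
    # channel frame via 10.7 deg
    a=np.radians(10.7);X=np.array([np.cos(a),np.sin(a)]);Y=np.array([-X[1],X[0]]);O=np.array([.6412,.1148])
    q=P[...,:2]-O;x=q@X;y=q@Y
    for lo,hi in((-190,-120),(-120,-50),(-50,10),(60,120),(120,185)):
        s=bl&(y>lo/1e3)&(y<hi/1e3)&(abs(x)<.05)&(Z>.014)&(Z<.035)
        if s.sum()>20:print(lo,"rails x",np.round([np.median(x[s&(x<0)]),np.median(x[s&(x>0)]),np.min(x[s]),np.max(x[s])],4))
    g=j&(h[...,1]<40)&(abs(Z-.068)<.006)&(abs(x)<.04)&(y>0.03)
    print("neigh top y",np.round(np.percentile(y[g],[1,99]),4),"x",np.round(np.percentile(x[g],[2,98]),4))
    sf=bl&(y>.17);print("stop y",np.round(np.percentile(y[sf&(Z>.05)],[2,50,98]),4))
    cv2.imwrite(f"pics/{n}4.png",c["pixels"])
E
python3 m2.py | grep -v '^[ab] '
```

```text
t 7.57 grasp [0.487  0.0566 0.1412] yaw,tilt,roll [-4.09  0.33  0.08] F [-0.7 -0.6 -0.4] w 0.0882 q [-14.   17.3   2.3 116.3  -1.3  46.2 -15. ]
scene section top 2321 c [ 0.4644 -0.0989] wh [0.2379 0.1228] ang 62.07 z [0.0566 0.0591 0.0612]
scene seal top 83 c [ 0.431  -0.0688] wh [0.225 0.057] ang 56.35 z [0.0529 0.0584 0.0607]
scene bridge top 877 c [0.6366 0.1468] wh [0.123  0.0379] ang 9.55 z [0.1016 0.1049 0.1071]
scene blue 2557 c [0.6232 0.1117] wh [0.1279 0.4053] ang 10.58 z [0.0116 0.0216 0.0613]
-190 rails x [-0.0367  0.0417 -0.044   0.0454]
-120 rails x [-0.0366  0.0417 -0.044   0.0451]
-50 rails x [-0.0366  0.0417 -0.044   0.0452]
60 rails x [-0.0391  0.0441 -0.0437  0.0453]
120 rails x [   nan 0.0404 0.0324 0.0455]
neigh top y [0.0886 0.1787] x [-0.0282  0.0307]
stop y [0.1863 0.1924 0.201 ]
side section top 928 c [ 0.4622 -0.094 ] wh [0.2401 0.1207] ang 62.23 z [0.0567 0.0601 0.0625]
side seal top 51 c [0.4828 0.0178] wh [0.0092 0.0582] ang 89.41 z [0.0537 0.0598 0.062 ]
side bridge top 501 c [0.6331 0.1528] wh [0.1234 0.0374] ang 12.03 z [0.1018 0.1057 0.1082]
side blue 1572 c [0.6396 0.1222] wh [0.0902 0.4014] ang 10.9 z [0.0127 0.0245 0.063 ]
-190 rails x [-0.0407  0.0368 -0.0447  0.0453]
-120 rails x [-0.0412  0.0379 -0.045   0.0452]
-50 rails x [-0.0415  0.0375 -0.0443  0.045 ]
60 rails x [-0.0388     nan -0.0451 -0.0314]
120 rails x [-0.0394     nan -0.0443 -0.0312]
neigh top y [0.0621 0.182 ] x [-0.0292  0.0292]
stop y [0.1933 0.2039 0.2076]
  return _methods._mean(a, axis=axis, dtype=dtype,
  ret = ret.dtype.type(ret / rcount)
```

View pics/scene4.png

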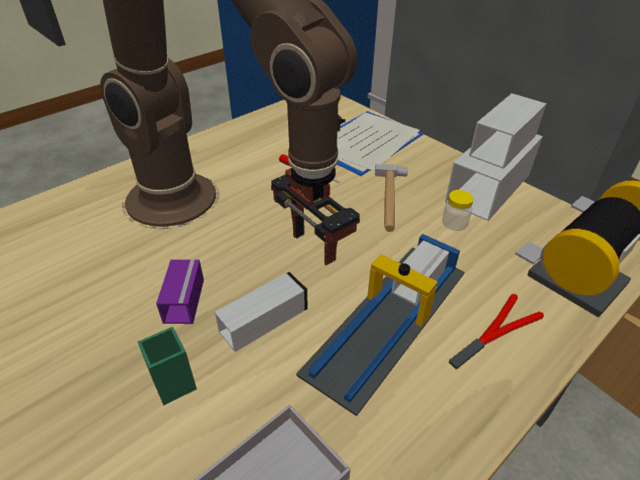

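Section lies flat at (262,310), seal at (295,292) towards +y, nothing else moved. Channel frame checks out: symmetric rails, and the neighbour is ~8 mm short of the stop. Now I regrasp 45 mm behind the centre.

Run:
```python
from h import *
plan([.4757,-.108,.15],-3.6,0);plan([.4757,-.108,.046],-3.6,0)
```

```text
shift [ 0.0004  0.1675 -0.0093] turn [ 0.15  0.05 -0.25] dist 0.168
shift [0.0005 0.1672 0.0947] turn [ 0.15  0.05 -0.25] dist 0.192
```

Call:
{"name": "arm_command", "arguments": {"steps": [0,0.04,-0.009,0.1,0,-0.3,0.0878,0,0.08,-0.009,0.1,0,-0.3,0.0878,0,0.12,-0.009,0.1,0,-0.3,0.0878,0,0.155,-0.009,0.1,0,-0.3,0.0878,0,0.167,0.0,0.1,0,-0.3,0.0878,0,0.167,0.03,0.1,0,-0.3,0.0878,0,0.167,0.055,0.1,0,-0.3,0.0878,0,0.167,0.075,0.1,0,-0.3,0.0878,0,0.167,0.088,0.1,0,-0.3,0.0878,0,0.167,0.095,0.1,0,-0.3,0.0878,0,0.167,0.095,0.1,0,-0.3,0.0878,0,0.167,0.095,0.1,0,-0.3,0.0878]}}

```text
time_s: 8.67
tool_pos: [0.4762, -0.1048, 0.1055]
orientation: [[0.998, -0.056, -0.002], [-0.056, -0.998, 0.001], [-0.002, -0.001, -1.0]]
ft_force: [-0.4, -0.1, 0.2]
gripper_width: 0.0881
```

Run:
```python
from h import *
st()
```

```text
t 8.67 grasp [ 0.4761 -0.1047  0.0445] yaw,tilt,roll [-3.18  0.07 -0.13] F [-0.4 -0.1  0.2] w 0.0881 q [  2.6  26.4   5.2 120.5  -4.3  33.4   7.7]
```

Call:
{"name": "arm_command", "arguments": {"steps": [0,0,0,0,0,0,0.07,0,0,0,0,0,0,0.06,0,0,0,0,0,0,0.05,0,0,0,0,0,0,0.05,0,0,0,0,0,0,0.05,0,0,0,0,0,0,0.05,0,0,0,0,0,0,0.05,0,0,-0.005,0,0,0,0.05,0,0,-0.015,0,0,0,0.05,0,0,-0.03,0,0,0,0.05,0,0,-0.05,0,0,0,0.05,0,0,-0.06,0,0,0,0.05], "force": 55}}

```text
time_s: 9.67
tool_pos: [0.4763, -0.1065, 0.1677]
orientation: [[0.998, -0.059, 0.001], [-0.059, -0.998, 0.002], [0.001, -0.002, -1.0]]
ft_force: [0.4, 0.2, -2.8]
gripper_width: 0.0599
```

```bash
sed -i 's/P\[...,1\]<.0)/P[...,1]<.04)/;s/P\[...,2\]<.12)/P[...,2]<.14)/' lvl.py; python3 lvl.py
python3 - <<'E'
from h import *
G=[.6648,-.010]
plan(G+[.15],10.7,0);plan(G+[.10],10.7,0)
E
```

```text
t 9.67 grasp [ 0.4763 -0.1064  0.1067] yaw,tilt,roll [-3.36  0.11  0.04] F [ 0.4  0.2 -2.8] w 0.0599 q [  1.9  20.2   6.2 118.4  -3.4  41.5   6.9]
2040 [0.06360745 0.11862778 0.12253939]
top normal [-0.001  0.001  1.   ] at [ 0.4757 -0.0834  0.1211] 628 pitch deg 0.05445330379992268
shift [ 0.1819 -0.1076 -0.0414] turn [ -0.09  -0.19 -14.07] dist 0.215
shift [ 0.1817 -0.1075  0.0086] turn [ -0.09  -0.19 -14.07] dist 0.211
```

Call:
{"name": "arm_command", "arguments": {"steps": [0.01,-0.006,-0.01,0,0,-1,0.05,0.03,-0.018,-0.02,0,0,-3,0.05,0.055,-0.033,-0.02,0,0,-5,0.05,0.08,-0.048,-0.02,0,0,-7,0.05,0.105,-0.062,-0.02,0,0,-9,0.05,0.13,-0.077,-0.02,0,0,-11,0.05,0.15,-0.09,-0.02,0,0,-12.5,0.05,0.168,-0.1,-0.02,0,0,-13.5,0.05,0.178,-0.106,-0.02,0,0,-14,0.05,0.182,-0.1075,-0.02,0,-0.1,-14.1,0.05,0.182,-0.1075,-0.02,0,-0.1,-14.1,0.05,0.182,-0.1075,-0.02,0,-0.1,-14.1,0.05]}}

```text
time_s: 10.72
tool_pos: [0.6631, -0.0103, 0.185]
orientation: [[0.983, 0.186, -0.004], [0.186, -0.983, 0.001], [-0.004, -0.002, -1.0]]
ft_force: [-0.8, 0.3, -2.7]
gripper_width: 0.0598
```

```bash
cat > m3.py <<'E'
from h import *
st()
a=np.radians(10.7);X=np.array([np.cos(a),np.sin(a)]);Y=np.array([-X[1],X[0]]);O=np.array([.6412,.1148])
s=manip.observe();g=s["tool_pos"]+.061*s["orientation"][:,2]
print("grasp in channel",np.round([(g[:2]-O)@X,(g[:2]-O)@Y,g[2]-.008],4))
for n in("scene","side"):
    c=cam(n);P=pts(c);h=cv2.cvtColor(c["pixels"],cv2.COLOR_BGR2HSV);q=P[...,:2]-O;x=q@X;y=q@Y;z=P[...,2]-.008;ok=c["z_map"]>0
    t=ok&(abs(x)<.045)&(y>-.25)&(y<.05)&(h[...,1]<60)&(z>.03)&(z<.14)
    if t.sum()<50: continue
    zt=np.percentile(z[t],70);tt=t&(abs(z-zt)<.006)
    print(n,"top z",round(zt,4),"x",np.round(np.percentile(x[tt],[2,98]),4),"y",np.round(np.percentile(y[tt],[1,99]),4))
    b=ok&(abs(x)<.035)&(y<.1)&(y>-.08)&(h[...,2]<65)&(abs(z-zt)<.008)
    if b.sum()>5:print("  seal",b.sum(),np.round(np.percentile(x[b],[5,50,95]),4),np.round(np.percentile(y[b],[5,50,95]),4))
    nb=ok&(h[...,1]<40)&(abs(z-.06)<.005)&(abs(x)<.028)&(y>.085)&(y<.2);print("  neigh far y",np.round(np.percentile(y[nb],[97,99.5]),4))
    cv2.imwrite(f"pics/{n}_last.png",c["pixels"])
E
python3 m3.py
```

```text
t 10.72 grasp [ 0.6628 -0.0103  0.124 ] yaw,tilt,roll [10.71  0.13 -0.21] F [-0.8  0.3 -2.7] w 0.0598 q [-4.9 33.6  2.4 92.3 -1.8 54.4  8.9]
grasp in channel [-0.002  -0.1269  0.116 ]
scene top z 0.1298 x [-0.0318  0.0272] y [-0.1754 -0.0081]
  seal 51 [-0.0262  0.0049  0.0266] [-0.011  -0.0082 -0.0058]
  neigh far y [0.1749 0.1784]
side top z 0.1307 x [-0.0317  0.0279] y [-0.1706 -0.0022]
  seal 52 [-0.031  -0.0029  0.0243] [-0.0067 -0.0037 -0.0014]
  neigh far y [0.1798 0.1817]
```

View pics/scene_last.png

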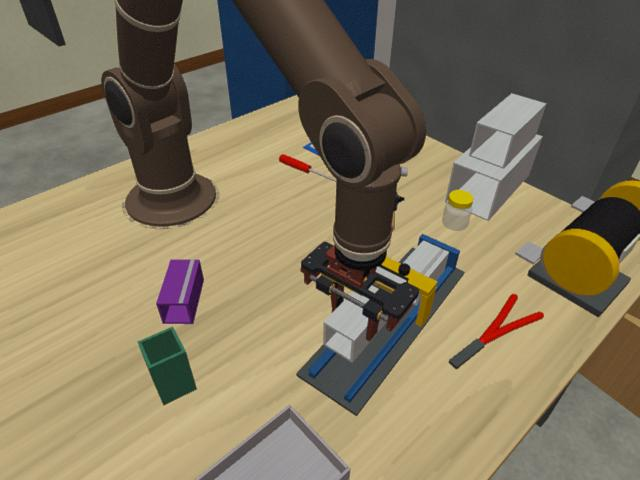

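The section hangs over the channel at (360,325), seal just short of the bridge. I shift 2 mm sideways and lower it.

Call:
{"name": "arm_command", "arguments": {"steps": [0.002,0,0.01,0,0,0,0.05,0.002,0,0.022,0,0,0,0.05,0.002,0,0.034,0,0,0,0.05,0.002,0,0.044,0,0,0,0.05,0.002,0,0.052,0,0,0,0.05,0.002,0,0.058,0,0,0,0.05,0.002,0,0.062,0,0,0,0.05,0.002,0,0.065,0,0,0,0.05,0.002,0,0.067,0,0,0,0.05,0.002,0,0.067,0,0,0,0.05]}}

```text
time_s: 11.65
tool_pos: [0.6657, -0.0091, 0.1185]
orientation: [[0.982, 0.187, -0.003], [0.187, -0.982, 0.002], [-0.002, -0.002, -1.0]]
ft_force: [-0.2, -0.0, -2.2]
gripper_width: 0.0597
```

```bash
python3 m3.py
```

```text
t 11.65 grasp [ 0.6655 -0.009   0.0575] yaw,tilt,roll [10.76  0.14 -0.12] F [-0.2 -0.  -2.2] w 0.0597 q [-4.7 38.3  2.1 94.2 -1.9 47.6  8.9]
grasp in channel [ 0.0009 -0.1262  0.0495]
scene top z 0.0652 x [-0.0287  0.03  ] y [-0.1747 -0.0056]
  seal 65 [-0.0154  0.0093  0.0299] [-0.0099 -0.0073 -0.0042]
  neigh far y [0.1752 0.1783]
side top z 0.0661 x [-0.0287  0.0309] y [-0.1685 -0.0233]
  neigh far y [0.1805 0.1824]
```

Call:
{"name": "arm_command", "arguments": {"steps": [-0.0005,0,0.001,0,0,0,0.05,-0.0005,0,0.002,0,0,0,0.05,-0.0005,0,0.003,0,0,0,0.05,-0.0005,0,0.0035,0,0,0,0.05,-0.0005,0,0.004,0,0,0,0.05,-0.0005,0,0.004,0,0,0,0.05]}}

```text
time_s: 12.25
tool_pos: [0.6651, -0.0092, 0.1145]
orientation: [[0.982, 0.187, -0.003], [0.187, -0.982, 0.002], [-0.002, -0.003, -1.0]]
ft_force: [-0.1, -0.3, -3.2]
gripper_width: 0.06
```

```bash
python3 m3.py
```

```text
t 12.25 grasp [ 0.665  -0.0091  0.0535] yaw,tilt,roll [10.75  0.14 -0.12] F [-0.1 -0.3 -3.2] w 0.06 q [-4.7 38.5  2.1 94.4 -1.9 47.2  9. ]
grasp in channel [ 0.0004 -0.1262  0.0455]
scene top z 0.0614 x [-0.0292  0.0295] y [-0.1748 -0.0058]
  seal 66 [-0.0158  0.0078  0.0298] [-0.0103 -0.0068 -0.0039]
  neigh far y [0.175  0.1783]
side top z 0.0621 x [-0.0293  0.0306] y [-0.1686 -0.0278]
  neigh far y [0.1803 0.1857]
```

Call:
{"name": "arm_command", "arguments": {"steps": [0,0,0.001,0,0,0,0.05,0,-0.006,0.001,0,0,0,0.05,0,-0.014,0.001,0,0,0,0.05,0,-0.022,0.001,0,0,0,0.05,0,-0.03,0.001,0,0,0,0.05,0,-0.037,0.001,0,0,0,0.05,0,-0.043,0.001,0,0,0,0.05,0,-0.048,0.001,0,0,0,0.05,0,-0.051,0.001,0,0,0,0.05,0,-0.053,0.001,0,0,0,0.05,0,-0.053,0.001,0,0,0,0.05]}}

```text
time_s: 13.27
tool_pos: [0.6556, 0.0431, 0.1142]
orientation: [[0.982, 0.187, -0.002], [0.187, -0.982, 0.002], [-0.001, -0.002, -1.0]]
ft_force: [-0.4, -1.6, 4.9]
gripper_width: 0.0595
```

```bash
python3 m3.py
```

```text
t 13.27 grasp [0.6555 0.0433 0.0532] yaw,tilt,roll [10.76  0.14 -0.07] F [-0.4 -1.6  4.9] w 0.0595 q [-9.3 37.9  2.  95.8 -1.9 46.4  4.4]
grasp in channel [ 0.0007 -0.0729  0.0452]
scene top z 0.0615 x [-0.0292  0.0295] y [-0.1214  0.0369]
  seal 9 [-0.0299 -0.0294 -0.0293] [-0.0781 -0.0721 -0.0678]
  neigh far y [0.1749 0.1771]
side top z 0.062 x [-0.0292  0.0309] y [-0.1169  0.0491]
  seal 58 [-0.0297  0.0044  0.033 ] [-0.0702  0.0497  0.0525]
  neigh far y [0.1802 0.1825]
```

View pics/side_last.png

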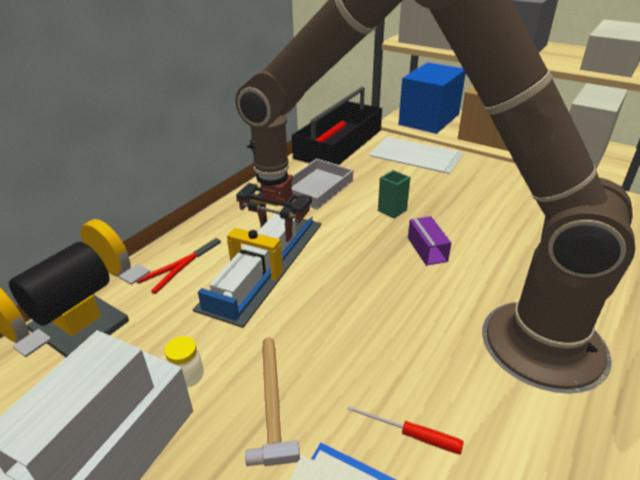

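The seal edge is visible just emerging past the bridge at (256,258), ~11 mm from the neighbour's face. Creep forward watching force.

Call:
{"name": "arm_command", "arguments": {"steps": [0,-0.0015,-0.0006,0,0,0,0.05,0,-0.003,-0.0006,0,0,0,0.05,0,-0.0045,-0.0006,0,0,0,0.05,0,-0.006,-0.0006,0,0,0,0.05,0,-0.0075,-0.0006,0,0,0,0.05,0,-0.009,-0.0006,0,0,0,0.05,0,-0.01,-0.0006,0,0,0,0.05,0,-0.011,-0.0006,0,0,0,0.05,0,-0.012,-0.0006,0,0,0,0.05,0,-0.013,-0.0006,0,0,0,0.05,0,-0.014,-0.0006,0,0,0,0.05]}}

```text
time_s: 14.28
tool_pos: [0.6526, 0.0559, 0.1142]
orientation: [[0.983, 0.186, -0.003], [0.186, -0.983, 0.001], [-0.002, -0.002, -1.0]]
ft_force: [0.6, -5.4, 1.6]
gripper_width: 0.0596
```

```bash
python3 m3.py
```

```text
t 14.28 grasp [0.6524 0.056  0.0532] yaw,tilt,roll [10.72  0.1  -0.14] F [ 0.6 -5.4  1.6] w 0.0596 q [-10.5  37.7   2.1  96.1  -1.9  46.4   3.1]
grasp in channel [ 0.0001 -0.0599  0.0452]
scene top z 0.0663 x [-0.0304  0.0296] y [-0.1087 -0.002 ]
  seal 44 [-0.0337 -0.03    0.034 ] [-0.0743 -0.0716 -0.0556]
  neigh far y [0.179  0.1816]
side top z 0.0624 x [-0.029   0.0311] y [-0.1031  0.049 ]
  seal 9 [0.0305 0.0316 0.0339] [-0.0625 -0.0515 -0.0479]
  neigh far y [0.1839 0.1853]
```

Call:
{"name": "arm_command", "arguments": {"steps": [0,-0.0006,0,0,0,0,0.05,0,-0.0012,0,0,0,0,0.05,0,-0.0018,0,0,0,0,0.05,0,-0.0024,0,0,0,0,0.05,0,-0.003,0,0,0,0,0.05]}}

```text
time_s: 14.8
tool_pos: [0.652, 0.0597, 0.1143]
orientation: [[0.982, 0.187, -0.003], [0.187, -0.982, 0.002], [-0.002, -0.003, -1.0]]
ft_force: [-0.5, -4.2, -0.1]
gripper_width: 0.0598
```

Call:
{"name": "arm_command", "arguments": {"steps": [0,-0.0005,0,0,0,0,0.05,0,-0.001,0,0,0,0,0.05,0,-0.001,0,0,0,0,0.05]}}

```text
time_s: 15.05
tool_pos: [0.6517, 0.061, 0.1142]
orientation: [[0.982, 0.187, -0.003], [0.187, -0.982, 0.002], [-0.002, -0.003, -1.0]]
ft_force: [-0.6, -2.6, -0.9]
gripper_width: 0.0597
```

Call:
{"name": "arm_command", "arguments": {"steps": [0,-0.0005,0,0,0,0,0.05,0,-0.001,0,0,0,0,0.05,0,-0.001,0,0,0,0,0.05]}}

```text
time_s: 15.3
tool_pos: [0.6516, 0.0619, 0.1143]
orientation: [[0.982, 0.187, -0.003], [0.187, -0.982, 0.002], [-0.002, -0.003, -1.0]]
ft_force: [1.2, -2.9, -1.8]
gripper_width: 0.0598
```

Call:
{"name": "arm_command", "arguments": {"steps": [0,-0.0005,0.0003,0,0,0,0.05,0,-0.001,0.0005,0,0,0,0.05,0,-0.001,0.0005,0,0,0,0.05]}}

```text
time_s: 15.55
tool_pos: [0.6515, 0.0619, 0.1142]
orientation: [[0.982, 0.186, -0.003], [0.186, -0.982, 0.001], [-0.002, -0.002, -1.0]]
ft_force: [-1.1, -5.1, 2.4]
gripper_width: 0.0598
```

```bash
python3 m3.py
```

```text
t 15.55 grasp [0.6514 0.062  0.0532] yaw,tilt,roll [10.74  0.11 -0.13] F [-1.1 -5.1  2.4] w 0.0598 q [-11.   37.7   2.   96.1  -1.9  46.3   2.6]
grasp in channel [ 0.0002 -0.0537  0.0452]
scene top z 0.0618 x [-0.0298  0.0288] y [-0.1024  0.0112]
  seal 35 [-0.0341 -0.0303  0.0338] [-0.0677 -0.066  -0.047 ]
  neigh far y [0.1846 0.1876]
side top z 0.063 x [-0.0292  0.0309] y [-0.098   0.0486]
  seal 12 [-0.0317  0.0306  0.0338] [-0.0547 -0.0456  0.0658]
  neigh far y [0.1896 0.1911]
```

Call:
{"name": "arm_command", "arguments": {"steps": [0,-0.0005,0,0,0,0,0.05,0,-0.001,0,0,0,0,0.05,0,-0.001,0,0,0,0,0.05]}}

```text
time_s: 15.9
tool_pos: [0.6515, 0.0624, 0.1142]
orientation: [[0.983, 0.186, -0.002], [0.186, -0.983, 0.001], [-0.002, -0.001, -1.0]]
ft_force: [-0.2, -6.8, 1.7]
gripper_width: 0.06
```

Call:
{"name": "arm_command", "arguments": {"steps": [0,-0.0005,0,0,0,0,0.05,0,-0.001,0,0,0,0,0.05,0,-0.001,0,0,0,0,0.05]}}

```text
time_s: 16.15
tool_pos: [0.6515, 0.0624, 0.1143]
orientation: [[0.983, 0.186, -0.002], [0.186, -0.983, -0.0], [-0.002, -0.0, -1.0]]
ft_force: [0.6, -7.3, 0.9]
gripper_width: 0.0595
```

Call:
{"name": "arm_command", "arguments": {"steps": [0,-0.0005,0,0,0,0,0.05,0,-0.001,0,0,0,0,0.05,0,-0.0015,0,0,0,0,0.05,0,-0.002,0,0,0,0,0.05,0,-0.002,0,0,0,0,0.05]}}

```text
time_s: 16.57
tool_pos: [0.6514, 0.0626, 0.1144]
orientation: [[0.983, 0.185, -0.002], [0.185, -0.983, -0.002], [-0.002, 0.002, -1.0]]
ft_force: [1.8, -11.7, 2.4]
gripper_width: 0.0595
```

Call:
{"name": "arm_command", "arguments": {"steps": [0,-0.0005,0,0,0,0,0.05,0,-0.001,0,0,0,0,0.05,0,-0.0015,0,0,0,0,0.05,0,-0.002,0,0,0,0,0.05,0,-0.002,0,0,0,0,0.05]}}

```text
time_s: 16.98
tool_pos: [0.6513, 0.0628, 0.1145]
orientation: [[0.983, 0.183, -0.001], [0.183, -0.983, -0.004], [-0.002, 0.004, -1.0]]
ft_force: [2.3, -17.3, 2.6]
gripper_width: 0.0591
```

```bash
python3 m3.py
```

```text
t 16.98 grasp [0.6512 0.0625 0.0535] yaw,tilt,roll [10.57 -0.2  -0.1 ] F [  2.3 -17.3   2.6] w 0.0591 q [-11.4  37.6   2.3  96.2  -1.7  46.3   2.1]
grasp in channel [ 0.0002 -0.0532  0.0455]
scene top z 0.0622 x [-0.0299  0.0289] y [-0.1024  0.0122]
  seal 32 [-0.0343 -0.0303  0.034 ] [-0.0672 -0.065  -0.0481]
  neigh far y [0.1853 0.1881]
side top z 0.0628 x [-0.0299  0.0316] y [-0.0964  0.0488]
  seal 13 [-0.0284  0.0313  0.0348] [-0.0581 -0.0459  0.0666]
  neigh far y [0.19   0.1918]
```

Force builds to 17 N with no motion, and the neighbour's far end reads at the stop. Hold, relieve most of the load, then open.

Call:
{"name": "arm_command", "arguments": {"steps": [0,-0.0005,0,0,0,0,0.05,0,-0.001,0,0,0,0,0.05,0,-0.001,0,0,0,0,0.05,0,-0.001,0,0,0,0,0.05,0,-0.001,0,0,0,0,0.05,0,-0.001,0,0,0,0,0.05]}}

```text
time_s: 17.58
tool_pos: [0.6514, 0.0628, 0.1146]
orientation: [[0.983, 0.183, -0.001], [0.183, -0.983, -0.005], [-0.001, 0.004, -1.0]]
ft_force: [2.3, -18.8, 3.3]
gripper_width: 0.0598
```

Call:
{"name": "arm_command", "arguments": {"steps": [0,0.001,0,0,0,0,0.05,0,0.002,0,0,0,0,0.05,0,0.003,0,0,0,0,0.05,0,0.004,0,0,0,0,0.05,0,0.005,0,0,0,0,0.05,0,0.005,0,0,0,0,0.05]}}

```text
time_s: 18.08
tool_pos: [0.6516, 0.0625, 0.1142]
orientation: [[0.983, 0.185, -0.002], [0.185, -0.983, 0.0], [-0.002, -0.001, -1.0]]
ft_force: [1.5, -7.0, 0.6]
gripper_width: 0.0596
```

Call:
{"name": "arm_command", "arguments": {"steps": [0,0.001,0,0,0,0,0.05,0,0.0015,0,0,0,0,0.05,0,0.0015,0,0,0,0,0.05,0,0.0015,0,0,0,0,0.065,0,0.0015,0,0,0,0,0.075,0,0.0015,0,0,0,0,0.0878,0,0.0015,0,0,0,0,0.0878,0,0.0015,0,0,0,0,0.0878,0,0.0015,0,0,0,0,0.0878]}}

```text
time_s: 18.83
tool_pos: [0.6514, 0.0634, 0.1139]
orientation: [[0.982, 0.187, -0.003], [0.187, -0.982, 0.002], [-0.002, -0.003, -1.0]]
ft_force: [0.8, -0.2, 0.9]
gripper_width: 0.0872
```

Call:
{"name": "arm_command", "arguments": {"steps": [0,0.0015,-0.01,0,0,0,0.0878,0,0.005,-0.03,0,0,0,0.0878,0,0.01,-0.06,0,0,0,0.0878,0,0.04,-0.09,0,0,0,0.0878,0,0.08,-0.12,0,0,0,0.0878,0,0.12,-0.15,0,0,0,0.0878,0,0.15,-0.17,0,0,0,0.0878,0,0.15,-0.17,0,0,0,0.0878,0,0.15,-0.17,0,0,0,0.0878,0,0.15,-0.17,0,0,0,0.0878]}}

```text
time_s: 19.67
tool_pos: [0.6797, -0.0846, 0.2838]
orientation: [[0.983, 0.186, -0.002], [0.186, -0.983, 0.003], [-0.001, -0.003, -1.0]]
ft_force: [0.2, 0.8, -0.4]
gripper_width: 0.088
```

```bash
python3 m3.py; python3 -c "
import cv2
a=cv2.imread('pics/scene_last.png')[220:420,290:490];b=cv2.imread('pics/side_last.png')[190:340,180:330]
import numpy as np
cv2.imwrite('pics/fin.png',np.hstack([cv2.resize(a,(400,400)),cv2.resize(b,(400,400))]))"
```

```text
t 19.67 grasp [ 0.6796 -0.0844  0.2228] yaw,tilt,roll [10.7   0.18 -0.08] F [ 0.2  0.8 -0.4] w 0.088 q [ 0.5 30.3  4.  83.6 -2.4 66.3 15.6]
grasp in channel [ 0.0007 -0.2029  0.2148]
scene top z 0.0595 x [-0.0047  0.0302] y [-0.1016  0.0368]
  neigh far y [0.1852 0.1884]
side top z 0.0605 x [-0.0295  0.0294] y [-0.0989  0.0486]
  neigh far y [0.19   0.1913]
```

View pics/fin.png

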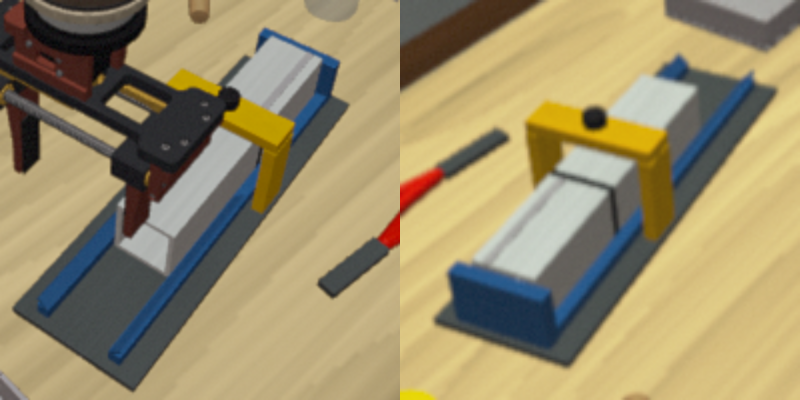

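The final crop shows the section straight in the channel, with the seal as a thin black line against the neighbour at (585,180) and the neighbour against the blue stop (500,300). The gripper is clear.

```bash
python3 -c "
from cell import manip
print(manip.job_done())"
```

```text
the job is handed in; nothing more can be done
None
```

The section is fitted in the jig and the job is handed in. `job_done()` reports no verdict. The run took about 20 s of the 72 s allowed.

**What I did**
- I gripped the standing section with the tool tilted, turned it level in the air, set it on the bench and let go.
- I took hold of it again about 40 mm behind its centre, on the plain half. I lowered it into the channel with the seal towards the neighbour and slid it under the bridge.
- I pressed until the wrist force reached about 19 N with no further movement, backed the load off, opened the gripper and withdrew.

**Last checks**
- **Height:** the section's top is about 60 mm above the channel floor, so it lies flat.
- **Position:** its plain end is at y ≈ -0.100 m in the channel's axes, which matches the closed run.
- **Flushness:** the final picture shows the seal as a thin dark line against the neighbour. I judged this by eye and did not measure the gap.
- **Sideways:** the section is centred within about 1 mm.

**Disagreement:** for the neighbour's far end, the side camera reads y ≈ 0.190–0.191 m, which is home. The scene camera reads about 0.188 m. The two cameras differed by a similar few millimetres along the channel throughout. I relied on the force building up without movement as the evidence that the neighbour is on the stop.

The green duct, the hammer and the jar looked undisturbed in the full pictures taken during the run. I did not measure their positions again at the end.

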